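# Pin the retaining bar over an LED tile in its repair fixture

## Task

Lock the LED tile into the sloped repair fixture: swing the yellow retaining bar down across the tile until it meets its stop, then take the orange-headed lock pin out of its blue holder and push it straight through the eye at the end of the bar into the hole in the fixture, fully home with its collar on the bar. Leave the pin standing there and do not disturb the cup, the circuit board or the screwdriver.

Things in the scene. Friction and masses are not known exactly. Their poses are not given: they have to be found in the camera images.
- deck: sloped aluminium deck of the fixture, 170 (x) x 240 (y) x 12 mm. Origin: centre of its upper face, 75 mm above the table; x up the slope (away from the robot), y left, z square out of it, tilted 25.8 degrees towards the robot. Fixed on it: black LED tile 110 x 98 x 14 mm at the centre, bar pivot at y = +75 mm, lock hole at y = -75 mm, a 20 mm high stop 16 mm down-slope of the hole.
- lock_hole (a point): centre of the mouth of the lock hole, on top of a dark steel boss 26 x 22 mm, at (0, -75, 15.5) mm in the deck's frame; axes as the deck's. The hole is 10 mm wide, square to the deck, and goes right through boss and deck (27.5 mm).
- bar (a joint): angle (rad) of the yellow retaining bar about the deck's z through (0, 75) mm of the deck. 0 = closed on its stop: it lies along the deck's -y over the tile, eye over the lock hole; grows to 1.4 as it swings up the slope, pointing along (sin q, -cos q) in the deck's x, y. Bar 22 mm wide, 8 mm thick, top 24 mm above the deck; a stiff pivot holds it where left (2 to 3 N at the knob).
- bar_eye (a point): centre of the eye at the bar's free end, on the bar's top face, 150 mm from the pivot. The eye is an 11 mm hole through the 8 mm thick bar end (32 x 30 mm); z is square to the deck.
- bar_knob (a point): top centre of the black round knob on the bar, 75 mm from the pivot; the knob is 16 mm in diameter and stands 28 mm above the bar's top face, square to the deck.
- pin: lock pin, 72 mm long, 60 g, standing in its holder. Origin: its tip (lower end), z along it to the head. Steel shaft 8 mm in diameter from 0 to 38 mm, the first 5 mm tapered to 4 mm; collar 24 mm in diameter from 38 to 42; round orange head 18 mm in diameter from 42 to 72. Fully home, the collar rests on the bar and the tip is 29.5 mm below the mouth of the lock hole.
- fixture: the fixed grey base under the deck, 200 x 240 mm; origin at the centre of its underside, x away from the robot, same yaw as the deck.
- pin_holder: fixed blue block, 56 x 56 x 45 mm, with an upright 10 mm hole in the middle of its top in which the pin stands, collar on the top. Origin: centre of its underside.
- cup: clear plastic cup, 68 mm wide at the rim, 50 mm high; origin at the centre of its underside. Bystander.
- board: green circuit board 55 x 140 mm with black connectors, 16 mm high; origin at the centre of its underside, long side along its y. Bystander.
- driver: screwdriver lying on the bench, 150 mm long; origin under its middle, its length along its x. Bystander.

How it is judged (in metres and radians):
On the way, in this order (a step that is already met when the one before it is completed fails the run):
1. the bar is swung closed against its stop (value of joint bar below 0.04 rad), for 0.2 s.
2. the pin goes through the bar's eye into the lock hole, fully home (value of joint bar below 0.04 rad and z of pin in the frame of lock_hole below -0.026 m and x of pin in the frame of lock_hole between -0.005 and 0.005 m and y of pin in the frame of lock_hole between -0.005 and 0.005 m and angle between the z axis of pin and the z axis of deck, either way round below 0.12 rad), for 0.2 s.
At the end, for the whole second after the job is handed in: The bar is closed (within 0.04 rad of its stop); the pin stands in the eye and the lock hole, its tip at least 26 mm below the hole's mouth (home is 29.5 mm) and within 5 mm of the hole's axis both ways, square to the deck within 0.12 rad, released and at rest (all of step 2 and linear speed of pin below 0.01 m/s); the robot touches nothing.
It fails at once if the cup is moved more than 30 mm (distance of cup from where it was at the start of the episode above 0.03 m).
It fails at once if the circuit board is moved more than 30 mm (distance of board from where it was at the start of the episode above 0.03 m).
It fails at once if the screwdriver is moved more than 30 mm (distance of driver from where it was at the start of the episode above 0.03 m).
It also fails if it takes over 61 s, if anything falls off the work surface, if the arm or the gripper's body presses on something with over 40 N, if the wrist force passes 120 N, or if a joint passes its speed limit or range.

## Robot

A 6-joint arm with a two-finger parallel gripper is mounted at the origin on the work surface. World frame = base frame: x ahead of the robot, y to its left, z up, the work surface at z = 0. Lengths are in mm, angles in rad, forces in N, time in s.
With the tool pointing down it reaches from about 325 to 750 mm from the base axis. Payload 7.6 kg.
Tool frame: the origin (TCP) lies on the centre line of the jaws, within the pads' length; the fingertips stand 17 mm ahead of it and the grasp point (between the pads) lies 2 mm behind it; z points along the fingers, y is the line along which they close (so a half turn about z gives the same grasp; the last joint's range is limited). The gripper opens to 85 mm and grips with 20 to 120 N. Pads are 22 mm wide; open, the fingers measure 114 mm over their backs; the gripper's body (76 mm by 85 mm) begins 54 mm behind the grasp point. The pads swing forward as they close: fully open they stand 13 mm farther back than shut.
Start: joints at [1.171, 0.052, 1.401, -0, 1.689, -0.07], TCP at [170.007, 496.731, 248.323] pointing down, gripper open.
Joint ranges: [-2.9, 2.9], [-0.91, 2.17], [0.12, 2.37], [-1.06, 4.2], [0.26, 2.73], [-2.93, 2.93]. Speed limits (rad/s): [2.57, 2.57, 3.01, 3.14, 3.14, 3.14].

## Interface

Orientations are given as a rotation vector (axis times angle).
In Python, from plant import r, cams, order gives the robot as it stands.
- The arm moves only by the tool apply_moves, never from a script. Its argument "increments" is a list of rows, each a list of 7 numbers: the shift along the tool's x, y, z each as a share of 0.6 m, from -1 to 1, then the turn, a rotation vector about the tool's x, y, z each as a share of 360 degrees, from -1 to 1, then the closure, from -1 (fully open) to 1 (shut). In form: [[tx, ty, tz, ax, ay, az, jaw], ...]. A call has 1 to 5 rows; each row is the pose to reach, as a shift and turn from the pose commanded when the call began, along the tool's axes at that moment, turning the shorter way round; what a row does not reach only later rows make up. A row lasts 1/8 s, in which the tool goes at most 62.5 mm and 10.7 degrees, less where a joint would pass 70% of its speed; a pose out of reach is approached as far as the arm can. A call with a number of a shift or a turn outside -1 to 1 is refused whole. A call with a gripper value outside its range is refused whole. The fingers move at their own pace and stop on an object; "squeeze" is the grip in N (left out, the last holds). Time passes only in rows, so rows that repeat a pose let the fingers close. It gives the time, the measured TCP pose, the force, the opening and the grip force at its end, in the units of the state.
- r.get_state(): the state, without advancing time (a new reading comes with each control period).
- cams.read_camera(name): name is "side" or "top" or "wrist"; returns a dict with "frame" (420x560x3 uint8, red, green, blue), "depth" (420x560 float32, mm along the optical axis (not along the pixel's ray), 0 where there is no reading), "fx", "fy", "cx", "cy" (pixels), "camera_from_world" (4x4, takes a point from world to camera coordinates). Camera axes: x right, y up, looking along -z (the intrinsics and any distortion apply to the point x, -y, -z); pixel columns grow to the right and rows downward; lengths in mm; the calibration is good to about 2 mm. The wrist camera is an equidistant fisheye: a pixel r from the principal point sees the ray r / f radians off the axis. A picture is of the moment at which its call begins.
- order.job_done(): hands the job in; it is judged then, once.
The state is a dict: "clock": time; "qpos": joint angles; "joint_vel": joint speeds; "joint_torque": joint torques, N m; "eef_pos": TCP position; "tool_rot": TCP orientation; "contact_force": force on the tool from outside, world axes, zero at the start; "wrist_torque": the same for the moment, N m; "opening": finger opening in mm; "grip_force": force on a finger pad.
Only numpy, scipy, OpenCV 4.12 (cv2) and the standard library are available. Lean on these libraries where they do the work, as an engineer would, in place of code of your own. Each camera call takes 0.05 s, during which the arm holds its last target. There are 200 camera calls.

## Working session

There is one attempt and no reset: what is moved stays moved. The work goes in short steps, Python scripts to look and compute and a tool call to move; the robot and the scene stay as the last step left them, time stands still between calls to the robot, and variables do not carry over. Pictures are saved under pics/ and viewed, at most 10 in all, crops included, and the job is handed in when it is done.

Besides the shell and the picture viewer there is one more tool, called after ">>>" as name([rows], argument=value, ...), one row to a line, values as JSON. apply_moves: Moves the arm, as the interface text tells. Its arguments: {"type":"object","properties":{"increments":{"type":"array","items":{"type":"array","items":{"type":"number"}}},"squeeze":{"type":"number"}},"required":["increments"]}

```bash
ls; mkdir -p pics
cat > h.py <<'E'
import numpy as np,cv2,pickle
from scipy.spatial.transform import Rotation as R
from plant import r,cams,order
def snap(n,tag):
    d=cams.read_camera(n); pickle.dump(d,open(f'pics/{tag}.pkl','wb'))
    cv2.imwrite(f'pics/{tag}.png',d['frame'][:,:,::-1]); return d
def load(tag): return pickle.load(open(f'pics/{tag}.pkl','rb'))
def crop(tag,u0,v0,w,h,s):
    d=load(tag); c=d['frame'][v0:v0+h,u0:u0+w,::-1]
    cv2.imwrite(f'pics/{tag}_c{u0}_{v0}.png',cv2.resize(c,None,fx=s,fy=s,interpolation=cv2.INTER_CUBIC))
def ray(d,u,v,fish=False):
    x=(u-d['cx'])/d['fx'];y=(v-d['cy'])/d['fy']
    if fish:
        t=np.hypot(x,y); k=np.sin(t)/t if t>1e-9 else 1; p=np.array([x*k,-y*k,-np.cos(t)])
    else: p=np.array([x,-y,-1.])
    M=np.linalg.inv(d['camera_from_world']); return M[:3,3],M[:3,:3]@p
def pix(d,u,v,dep=None,):  # depth point
    o,k=ray(d,u,v); 
    if dep is None: dep=np.median(d['depth'][int(v)-1:int(v)+2,int(u)-1:int(u)+2])
    return o+k*dep
def proj(d,P):
    c=(d['camera_from_world']@np.r_[P,1])[:3]
    return np.array([d['cx']+d['fx']*c[0]/-c[2], d['cy']+d['fy']*-c[1]/-c[2]])
def tri(L):
    A=np.zeros((3,3));b=np.zeros(3)
    for o,k in L:
        k=k/np.linalg.norm(k);Q=np.eye(3)-np.outer(k,k);A+=Q;b+=Q@o
    p=np.linalg.solve(A,b)
    return p,[np.linalg.norm(np.cross(p-o,k/np.linalg.norm(k))) for o,k in L]
E
python3 - <<'E'
from h import *
a=snap('top','t0')['frame'];b=snap('side','s0')['frame']
for t in('t0','s0'):
    d=load(t);print(d['fx'],d['fy'],d['cx'],d['cy'],np.linalg.inv(d['camera_from_world']).round(3).tolist())
cv2.imwrite('pics/both.png',cv2.resize(np.hstack([a,b])[:,:,::-1],None,fx=.7,fy=.7))
print(r.get_state())
E
```

```text
pics
385.5703522068869 385.5703522068869 280.9969605002106 206.3954748268452 [[-0.014, 0.994, -0.108, 446.707], [-1.0, -0.013, 0.009, -1.532], [0.007, 0.109, 0.994, 836.832], [0.0, 0.0, 0.0, 1.0]]
527.6953418689826 527.6953418689826 281.01581264225 210.13425124312914 [[0.73, 0.357, -0.583, -197.785], [-0.683, 0.393, -0.615, -776.629], [0.009, 0.847, 0.532, 749.725], [0.0, 0.0, 0.0, 1.0]]
{'clock': 0.1, 'qpos': array([ 1.17069862e+00,  5.27791166e-02,  1.40157141e+00, -3.24568062e-07,
        1.68863272e+00, -7.02908926e-02]), 'joint_vel': array([-0.00156399, -0.00286996, -0.0027895 , -0.00033812,  0.000317  ,
        0.00141253]), 'joint_torque': array([ 1.31689565e-03, -3.82584572e+01, -3.60986030e+01, -4.65383687e-05,
        4.78380403e-03,  3.98378376e-06]), 'eef_pos': array([169.90795503, 496.49525751, 247.57999207]), 'tool_rot': array([-5.15661373e-01, -3.09865442e+00,  2.12410733e-03]), 'contact_force': array([ 0.04548097, -0.9554731 , -0.32626695]), 'wrist_torque': array([ 0.05623353, -0.018845  ,  0.02101313]), 'grip_force': 0.0, 'opening': 85.49074457733141}
```

View pics/t0.png

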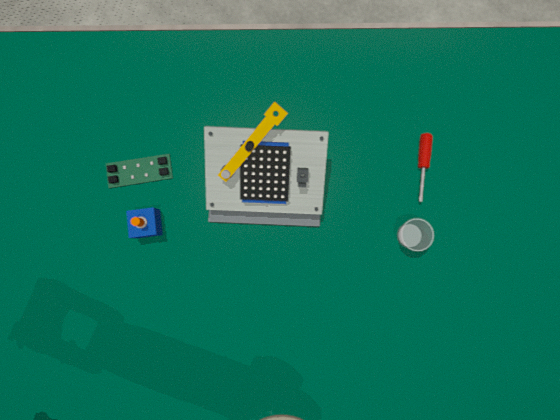

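View pics/s0.png

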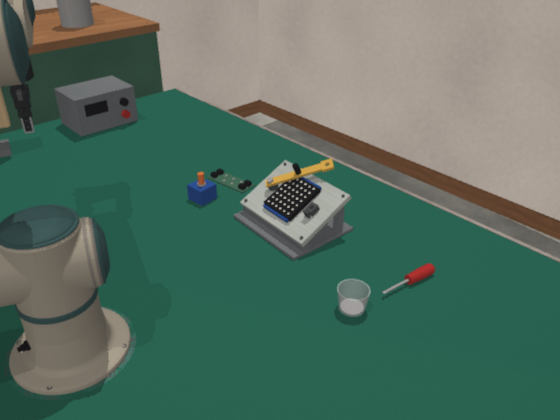

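Top view: deck corners near (205,126), (328,131), (323,214), (206,213); eye at (277,113), knob (250,146), boss (303,177), pin (137,222). Side view: same scene, pin head (201,178). Next: enlarged crops.

Run:
```python
from h import *
crop('t0',95,95,250,140,3.2); crop('s0',180,145,180,115,4.4)
```

```text
(no output)
```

View pics/t0_c95_95.png

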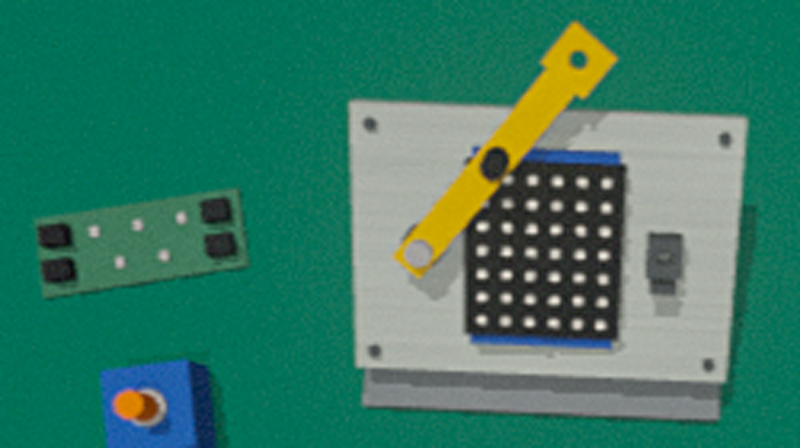

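View pics/s0_c180_145.png

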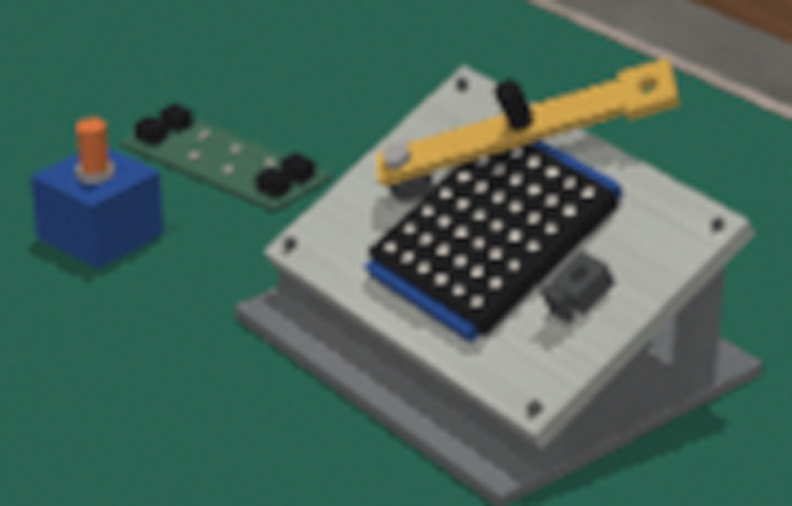

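Crops are readable: deck corners, pivot, eye, boss hole, knob, and pin head/collar visible in both. Fit the deck pose, bar angle and pin.

```bash
cat > fit.py <<'E'
from h import *
from scipy.optimize import least_squares
T=load('t0');S=load('s0')
tp=lambda u,v:np.array([95+(u+.5)/3.2-.5,95+(v+.5)/3.2-.5])
sp=lambda u,v:np.array([180+(u+.5)/4.4-.5,145+(v+.5)/4.4-.5])
def Rd(yaw,t): return R.from_euler('ZY',[yaw,-t]).as_matrix()
obs=[((85,120,0),(349,100),(463,66)),((85,-120,0),(748,117),(752,228)),((-85,-120,0),(723,382),(538,437)),((-85,120,0),(357,367),(266,250)),((0,-75,15.5),(664,258),(580,277)),
 ('eye',(578,59),(650,84)),('knob',(495,157),(511,91))]
def loc(k,q):
    if k=='eye': return np.array([150*np.sin(q),75-150*np.cos(q),24])
    if k=='knob':return np.array([75*np.sin(q),75-75*np.cos(q),52])
    return np.array(k,float)
def res(p):
    M=Rd(p[3],p[4]);o=[]
    for k,a,b in obs:
        P=p[:3]+M@loc(k,p[5]); o+=[*(proj(T,P)-tp(*a)),*(proj(S,P)-sp(*b))]
    return np.array(o)
if __name__=='__main__':
    s=least_squares(res,[480,0,75,0,np.radians(25.8),.8],loss='soft_l1')
    print(s.x.round(3),np.degrees(s.x[3:]).round(2));print(res(s.x).reshape(-1,4).round(2))
    for k,a,b in obs: 
        p,e=tri([ray(T,*tp(*a)),ray(S,*sp(*b))]);print(k,p.round(1),np.round(e,1), (Rd(*s.x[3:5])@loc(k,s.x[5])+s.x[:3]).round(1))
    for n,a,b in [('head',(130,404),(91,125)),('collar',(150,406),(95,174)),('h1',(101,370),(33,180)),('h2',(191,360),(92,147))]:
        p,e=tri([ray(T,*tp(*a)),ray(S,*sp(*b))]);print(n,p.round(1),np.round(e,1))
    for n,a in [('head',(130,404)),('eye',(560,80)),('deck',(680,160)),('deck2',(400,340)),('table',(150,50))]: print(n,pix(T,*tp(*a)).round(1))
    for n,a in [('deck',(670,210)),('deck2',(320,250)),('table',(250,50))]: print('S',n,pix(S,*sp(*a)).round(1))
E
python3 fit.py
```

```text
[ 6.00613e+02  2.32040e+01  7.46670e+01 -5.70000e-02  4.35000e-01
  9.09000e-01] [-3.27 24.92 52.09]
[[ 0.43  0.13  0.83  0.58]
 [-0.46  0.29  0.06 -0.9 ]
 [ 0.71 -0.05 -0.35 -0.21]
 [-0.3  -0.4  -0.08  0.3 ]
 [ 0.29 -0.19  0.27 -0.42]
 [-0.03 -0.45  0.13  0.66]
 [-0.84  2.29 -0.11 -0.16]]
(85, 120, 0) [683.4 139.6 112.3] [0.8 0.8] [684.4 138.6 110.5]
(85, -120, 0) [ 671.3 -101.6  108.3] [0.9 0.9] [ 670.7 -101.   110.5]
(-85, -120, 0) [517.5 -91.5  37.4] [0.9 0.9] [516.8 -92.2  38.9]
(-85, 120, 0) [529.6 146.3  40.6] [0.2 0.2] [530.5 147.4  38.9]
(0, -75, 15.5) [589.6 -50.8  87.4] [0.1 0.1] [589.8 -51.3  88.7]
eye [6.953e+02 3.000e-01 1.486e+02] [0.3 0.3] [6.967e+02 5.000e-01 1.463e+02]
knob [636.9  50.  145.7] [2. 2.] [634.   50.3 146.8]
head [503.6 278.2  80.8] [1. 1.]
collar [504.4 278.5  46.2] [1.4 1.4]
h1 [517.2 336.3  11.2] [20. 20.]
h2 [515.1 258.7  68.3] [21.9 21.9]
head [504.5 278.5  78.2]
eye [684.3  11.1 143.8]
deck [647.7 -60.9 101. ]
deck2 [545.9 117.7  47.3]
table [758.9 300.5  -1. ]
S deck [659.2 -51.9 102.7]
S deck2 [548.4 118.9  45.2]
S table [745.5 429.7  -3.8]
```

```bash
cat >> fit.py <<'E'
def fixed():
    t=np.radians(25.8)
    w=np.ones((7,4));w[6]=[.3,.1,.5,.5]
    f=lambda p:res([p[0],p[1],75,p[2],t,p[3]])*w.ravel()
    return least_squares(f,[600,23,-.057,.9],loss='soft_l1').x,f
if __name__=='__main__':
    x,f=fixed();print('FIX',x.round(4));print(f(x).reshape(-1,4).round(2))
E
cat > go.py <<'E'
from h import *
def goal(pos,yangle,pose):   # deck pose: x,y,yaw ; yangle: angle of tool y in deck plane ; pos in deck frame
    D=R.from_euler('ZY',[pose[2],-np.radians(25.8)]).as_matrix()
    P=np.array([pose[0],pose[1],75])+D@np.array(pos,float)
    y=np.array([np.cos(yangle),np.sin(yangle),0]);z=np.array([0,0,-1.]);x=np.cross(y,z)
    return P,D@np.c_[x,y,z]
def row(P,M,base=None):
    if base is None:
        s=r.get_state();base=(s['eef_pos'],R.from_rotvec(s['tool_rot']).as_matrix())
    t=base[1].T@(P-base[0])/600; a=np.degrees(R.from_matrix(base[1].T@M).as_rotvec())/360
    print(np.r_[t,a].round(4).tolist(),'dist',np.linalg.norm(t*600).round(1),'deg',(np.linalg.norm(a)*360).round(1))
E
python3 - <<'E'
from fit import *;from go import *
x,f=fixed();print(x.round(4),f(x).reshape(-1,4).round(2))
q=x[3]
k=loc('knob',q)
row(*goal(k+[0,0,60],q,x)); print(goal(k,q,x)[0],goal((0,-75,15.5),0,x)[0])
E
```

```text
[ 6.003894e+02  2.327710e+01 -5.680000e-02  9.078000e-01] [[ 0.22  0.29  0.59  0.14]
 [-0.41  0.44 -0.13 -1.36]
 [ 0.65 -0.18 -0.26  0.02]
 [-0.23 -0.51  0.02  0.53]
 [ 0.26 -0.    0.12 -0.45]
 [-0.03 -0.02 -0.23  0.21]
 [-0.27  0.29 -0.26 -0.14]]
[-0.9285, -0.4654, 0.0772, -0.0327, -0.0643, 0.0611] dist 624.9 deg 34.0
[632.5665995   50.33345308 147.54423464] [589.39368122 -51.21852852  88.95494096]
```

>>> apply_moves([
  [-0.9285,-0.4654,0.0772,-0.0327,-0.0643,0.0611,0],
  [-0.9285,-0.4654,0.0772,-0.0327,-0.0643,0.0611,0],
  [-0.9285,-0.4654,0.0772,-0.0327,-0.0643,0.0611,0],
  [-0.9285,-0.4654,0.0772,-0.0327,-0.0643,0.0611,0],
  [-0.9285,-0.4654,0.0772,-0.0327,-0.0643,0.0611,0],
], squeeze=20)

```text
clock: 0.72
eef_pos: [388.8, 273.1, 224.6]
tool_rot: [0.952, 2.533, 0.187]
contact_force: [0.4, 0.6, 0.4]
opening: 42.7
grip_force: 0.0
```

Run:
```python
from fit import *;from go import *
x,f=fixed()
q=x[3]
row(*goal(loc('knob',q)+[0,0,60],q,x)); print(r.get_state()['opening'])
```

```text
[-0.4728, -0.0724, 0.2009, 0.0002, -0.0001, 0.0001] dist 311.3 deg 0.1
42.65629946346142
```

>>> apply_moves([
  [-0.4728,-0.0724,0.2009,0,0,0,0],
  [-0.4728,-0.0724,0.2009,0,0,0,0],
  [-0.4728,-0.0724,0.2009,0,0,0,0],
  [-0.4728,-0.0724,0.2009,0,0,0,0],
  [-0.4728,-0.0724,0.2009,0,0,0,0],
])

```text
clock: 1.35
eef_pos: [606.8, 50.9, 201.6]
tool_rot: [0.954, 2.532, 0.187]
contact_force: [0.3, 1.7, -0.4]
opening: 42.7
grip_force: 0.0
```

Run:
```python
from fit import *;from go import *
x,f=fixed();q=x[3]
d=snap('wrist','w0');print(d['fx'],d['cx'],d['cy'])
print(np.linalg.inv(d['camera_from_world']).round(2).tolist());print(r.get_state()['eef_pos'])
row(*goal(loc('knob',q)+[0,0,60],q,x))
def pf(d,P):
    c=(d['camera_from_world']@np.r_[P,1])[:3];p=np.array([c[0],-c[1],-c[2]]);t=np.arctan2(np.hypot(*p[:2]),p[2]);return np.array([d['cx'],d['cy']])+d['fx']*t*p[:2]/np.hypot(*p[:2])
for k in ['knob','eye',(0,-75,15.5),(85,-120,0),(-85,-120,0),(-85,120,0)]: print(k,pf(d,goal(loc(k,q),0,x)[0]).round(1))
```

```text
325.19226210127806 284.3387788835722 211.9224948159841
[[0.6, -0.51, -0.62, 497.07], [0.76, 0.62, 0.22, 105.92], [0.27, -0.6, 0.75, 287.3], [0.0, 0.0, 0.0, 1.0]]
[609.58871109  45.77133614 199.87112595]
[0.0091, 0.0052, -0.0051, -0.0005, 0.0002, -0.0006] dist 7.0 deg 0.3
knob [286.2 241.2]
eye [285.7 313. ]
(0, -75, 15.5) [137.8 241.2]
(85, -120, 0) [178.9 326.1]
(-85, -120, 0) [ 57.3 191.1]
(-85, 120, 0) [262.7  -7.7]
```

View pics/w0.png

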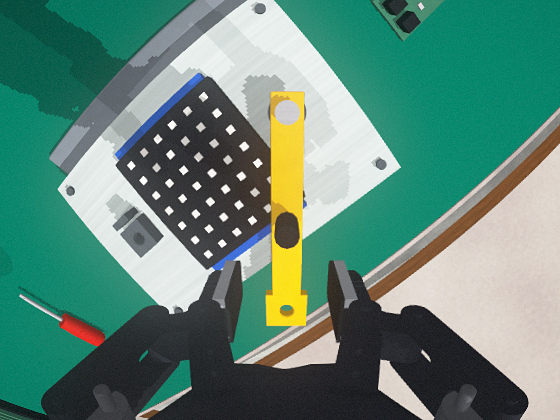

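Wrist view: knob top at (286,240), eye (287,311), boss hole (138,239): all within 2 px of the prediction. Descend.

>>> apply_moves([
  [0,0,0.03,0,0,0,0],
  [0,0,0.06,0,0,0,0],
  [0,0,0.09,0,0,0,0],
  [0,0,0.1083,0,0,0,0],
  [0,0,0.1083,0,0,0,0],
])

```text
clock: 2.02
eef_pos: [633.7, 51.8, 142.3]
tool_rot: [0.953, 2.534, 0.186]
contact_force: [-0.0, -0.4, -0.2]
opening: 42.5
grip_force: 0.0
```

Run:
```python
from fit import *;from go import *
x,f=fixed();q=x[3]
print(r.get_state()['eef_pos'],r.get_state()['contact_force'])
row(*goal(loc('knob',q)+[0,0,-5],q,x))
```

```text
[633.65373974  51.7836356  142.33578008] [-0.01607765 -0.37200056 -0.20091401]
[-0.0033, -0.0006, -0.0002, -0.0, -0.0003, -0.0] dist 2.0 deg 0.1
```

>>> apply_moves([
  [-0.0033,-0.0006,0,0,0,0,1],
  [-0.0033,-0.0006,0,0,0,0,1],
  [-0.0033,-0.0006,0,0,0,0,1],
  [-0.0033,-0.0006,0,0,0,0,1],
  [-0.0033,-0.0006,0,0,0,0,1],
], squeeze=30)

```text
clock: 2.65
eef_pos: [635.6, 49.7, 145.3]
tool_rot: [0.953, 2.531, 0.187]
contact_force: [-2.3, -0.5, 6.4]
opening: 14.9
grip_force: 29.5
```

Run:
```python
from fit import *;from go import *
x,f=fixed();q=x[3]
s=r.get_state();print(s['eef_pos'],s['contact_force'],s['opening'],s['grip_force'])
D=R.from_euler('ZY',[x[2],-np.radians(25.8)]).as_matrix()
l=D.T@(s['eef_pos']-[x[0],x[1],75]);print(l,np.arctan2(l[0],75-l[1]),np.hypot(l[0],75-l[1]))
for a in (.78,.65,.52,.39,.26,.13,0,-.02):row(*goal(loc('knob',a)+[0,0,-5],a,x))
```

```text
[635.57505059  49.67166138 145.33956661] [-2.27160617 -0.51696496  6.3774867 ] 14.895843541473205 29.536132514476776
[60.89113646 28.35071692 48.69147655] 0.9170645550918037 76.70649327487361
[0.0038, -0.0171, 0.0028, 0.0004, 0.0001, 0.0202] dist 10.7 deg 7.3
[0.0069, -0.0331, 0.0027, 0.0004, 0.0001, 0.0409] dist 20.3 deg 14.7
[0.0121, -0.0485, 0.0027, 0.0004, 0.0001, 0.0616] dist 30.0 deg 22.2
[0.0192, -0.0631, 0.0027, 0.0004, 0.0001, 0.0823] dist 39.6 deg 29.6
[0.0281, -0.0766, 0.0026, 0.0004, 0.0, 0.103] dist 49.0 deg 37.1
[0.0387, -0.0889, 0.0026, 0.0004, 0.0, 0.1236] dist 58.2 deg 44.5
[0.0508, -0.0998, 0.0026, 0.0004, -0.0, 0.1443] dist 67.2 deg 52.0
[0.0528, -0.1013, 0.0025, 0.0004, -0.0, 0.1475] dist 68.5 deg 53.1
```

>>> apply_moves([
  [0.001,0,-0.003,0,0,0,1],
  [0.0038,-0.0171,-0.003,0,0,0.0202,1],
  [0.0069,-0.0331,-0.003,0,0,0.0409,1],
  [0.0121,-0.0485,-0.003,0,0,0.0616,1],
  [0.0121,-0.0485,-0.003,0,0,0.0616,1],
])

```text
clock: 3.28
eef_pos: [612.1, 30.6, 134.8]
tool_rot: [1.439, 2.319, 0.297]
contact_force: [7.8, -7.1, -3.5]
opening: 14.6
grip_force: 31.1
```

```bash
cat > kn.py <<'E'
from fit import *;from go import *
x,f=fixed()
s=r.get_state();print(s['eef_pos'],s['contact_force'],s['opening'],s['grip_force'],s['clock'])
D=R.from_euler('ZY',[x[2],-np.radians(25.8)]).as_matrix()
l=D.T@(s['eef_pos']-[x[0],x[1],75]);print(l,np.arctan2(l[0],75-l[1]),np.hypot(l[0],75-l[1]), D.T@s['contact_force'])
for a in (.39,.26,.13,0,-.02,-.04):row(*goal(loc('knob',a)+[0,0,-3],a,x))
E
python3 kn.py
```

```text
[612.08841033  30.55217711 134.76448916] [ 7.83919012 -7.06680362 -3.49655487] 14.624353565454632 31.0872620344162 3.275
[36.15508148  7.92788967 48.90342699] 0.4943958368977487 76.19618036220457 [ 5.88599424 -6.61006672 -6.72908619]
[0.003, -0.013, -0.0002, -0.0, 0.0003, 0.0203] dist 8.0 deg 7.3
[0.0061, -0.0289, -0.0002, -0.0, 0.0003, 0.041] dist 17.7 deg 14.8
[0.0112, -0.0443, -0.0002, 0.0, 0.0003, 0.0617] dist 27.4 deg 22.2
[0.0183, -0.0589, -0.0002, 0.0, 0.0003, 0.0824] dist 37.0 deg 29.7
[0.0196, -0.0611, -0.0002, 0.0, 0.0003, 0.0855] dist 38.5 deg 30.8
[0.0209, -0.0632, -0.0002, 0.0, 0.0003, 0.0887] dist 39.9 deg 31.9
```

>>> apply_moves([
  [0.003,-0.013,0.001,0,0,0.0203,1],
  [0.0061,-0.0289,0.001,0,0,0.041,1],
  [0.0112,-0.0443,0.001,0,0,0.0617,1],
  [0.0183,-0.0589,0.001,0,0,0.0824,1],
  [0.0183,-0.06,0.001,0,0,0.0824,1],
])

```text
clock: 3.9
eef_pos: [578.4, 23.3, 118.7]
tool_rot: [2.02, 1.908, 0.433]
contact_force: [0.7, -12.3, 0.5]
opening: 14.7
grip_force: 31.8
```

```bash
python3 kn.py
```

```text
[578.44507607  23.26327291 118.65323929] [  0.72260078 -12.34616625   0.50527074] 14.652238098587013 31.7864853143692 3.9
[-0.72505726 -1.26043891 48.83693215] -0.009507359537743022 76.26388562732787 [  1.50087332 -12.28517985  -0.16433736]
[0.0114, 0.0487, -0.0003, -0.0001, 0.0006, -0.0619] dist 30.0 deg 22.3
[0.0063, 0.0333, -0.0003, -0.0001, 0.0006, -0.0413] dist 20.4 deg 14.9
[0.0031, 0.0174, -0.0003, -0.0, 0.0006, -0.0206] dist 10.6 deg 7.4
[0.0021, 0.0012, -0.0003, -0.0, 0.0006, 0.0001] dist 1.5 deg 0.2
[0.0021, -0.0013, -0.0003, 0.0, 0.0006, 0.0033] dist 1.5 deg 1.2
[0.0022, -0.0038, -0.0003, 0.0, 0.0006, 0.0065] dist 2.6 deg 2.3
```

>>> apply_moves([
  [-0.002,-0.003,0,0,0,0,1],
  [-0.002,-0.005,0,0,0,0,1],
  [-0.002,-0.007,0,0,0,0,1],
  [-0.002,-0.007,0,0,0,0,1],
])

```text
clock: 4.4
eef_pos: [578.0, 23.2, 118.7]
tool_rot: [2.014, 1.905, 0.443]
contact_force: [25.1, -8.9, -9.7]
opening: 14.7
grip_force: 30.4
```

```bash
python3 kn.py|head -2
```

```text
[577.95636302  23.24400621 118.72054836] [25.05014314 -8.93224792 -9.66037507] 14.717389503634907 30.35719871520996 4.4
[-1.13406386 -1.30743708 49.10941505] -0.014860679673244956 76.31586371942448 [ 18.76903733  -7.49478678 -19.80325679]
```

>>> apply_moves([
  [0,0.006,0.001,0,0,0,1],
  [0,0.006,0.001,0,0,0,0],
  [0,0.006,0.001,0,0,0,0],
  [0,0.006,-0.03,0,0,0,0],
  [0,0.006,-0.1,0,0,0,0],
])

```text
clock: 5.03
eef_pos: [550.7, 26.6, 170.7]
tool_rot: [2.023, 1.916, 0.434]
contact_force: [0.1, -0.1, 0.4]
opening: 42.7
grip_force: 0.0
```

>>> apply_moves([
  [-0.1,0,-0.06,0,0,0,0],
  [-0.1,0,-0.06,0,0,0,0],
  [-0.1,0,-0.06,0,0,0,0],
  [-0.1,0,-0.06,0,0,0,0],
])

```text
clock: 5.52
eef_pos: [533.0, -31.9, 203.5]
tool_rot: [2.021, 1.915, 0.437]
contact_force: [0.0, -0.1, -0.6]
opening: 43.1
grip_force: 0.0
```

```bash
cat > ck.py <<'E'
from fit import *;from go import *
x,f=fixed()
s=r.get_state();print(s['eef_pos'],s['contact_force'],s['opening'])
d=snap('wrist','w1');t=snap('top','t1')
def pf(d,P):
    c=(d['camera_from_world']@np.r_[P,1])[:3];p=np.array([c[0],-c[1],-c[2]]);t=np.arctan2(np.hypot(*p[:2]),p[2]);return np.array([d['cx'],d['cy']])+d['fx']*t*p[:2]/np.hypot(*p[:2])
for k in ['knob','eye',(0,-75,15.5),(0,75,24)]: P=goal(loc(k,0),0,x)[0];print(k,P,'wrist',pf(d,P).round(1),'top',proj(t,P).round(1))
im=d['frame'][:,:,::-1]; u,v=pf(d,goal(loc('eye',0),0,x)[0]).astype(int)
c=cv2.resize(im[max(v-50,0):v+50,max(u-65,0):u+65],None,fx=4,fy=4,interpolation=cv2.INTER_CUBIC)
b=cv2.resize(t['frame'][150:200,270:335,::-1],None,fx=4,fy=4,interpolation=cv2.INTER_CUBIC)
print('crop0',max(u-65,0),max(v-50,0));o=np.zeros((600,780,3),np.uint8)
o[:c.shape[0],:c.shape[1]]=c;o[:200,520:780]=b;cv2.imwrite('pics/ck.png',o)
E
python3 ck.py
```

```text
[532.97627171 -31.86044697 203.51489884] [ 0.02545151 -0.1172867  -0.63496513] 43.07237030101535
knob [577.79396463  24.5627984  121.81657611] wrist [289.6 140.5] top [263.3 178.6]
eye [585.70019097 -51.00837107  96.60765051] wrist [288.3 230.5] top [302.6 176.4]
(0, -75, 15.5) [589.39368122 -51.21852852  88.95494096] wrist [288.2 226.8] top [302.4 175.3]
(0, 75, 24) [594.22132116  98.74940115  96.60765051] wrist [289.5  39.1] top [225.7 173. ]
crop0 223 180
```

View pics/ck.png

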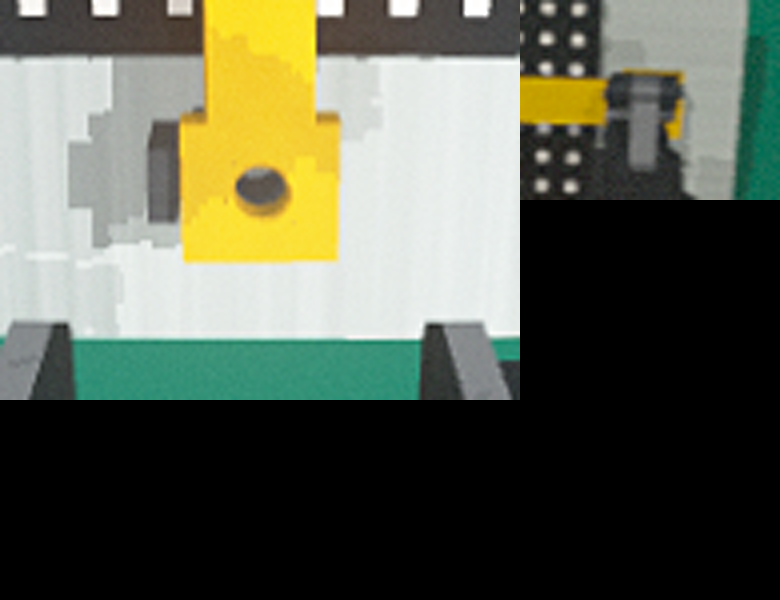

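Crop: the bar lies closed with its eye at wrist pixel (288.6,227) (predicted 288.3,230.5), hole dark underneath. Next, the pin.

```bash
cat > pn.py <<'E'
from fit import *;from go import *
import sys
x,f=fixed()
c,s_=np.cos(x[2]),np.sin(x[2]);y=np.array([c,s_,0]);z=np.array([0,0,-1.]);M=np.c_[np.cross(y,z),y,z]
px,py=504.2,278.4
if __name__=='__main__':
    s=r.get_state();print(s['eef_pos'],s['contact_force'],s['opening'],s['grip_force'],s['clock'])
    for h in map(float,sys.argv[1:]): row(np.array([px,py,h]),M)
E
python3 pn.py 150
```

```text
[533.10303881 -31.83075032 203.76769197] [ 0.32597009  0.10456931 -0.09636832] 42.71810736378428 0.0 5.625
[0.5137, -0.107, 0.0482, 0.0713, -0.0002, 0.0006] dist 316.2 deg 25.7
```

>>> apply_moves([
  [0.5137,-0.107,0.0482,0.0713,0,0.0006,0],
  [0.5137,-0.107,0.0482,0.0713,0,0.0006,0],
  [0.5137,-0.107,0.0482,0.0713,0,0.0006,0],
  [0.5137,-0.107,0.0482,0.0713,0,0.0006,0],
  [0.5137,-0.107,0.0482,0.0713,0,0.0006,0],
])

```text
clock: 6.25
eef_pos: [504.5, 276.5, 150.3]
tool_rot: [2.283, 2.156, 0.001]
contact_force: [1.2, 0.6, -0.1]
opening: 42.7
grip_force: 0.0
```

>>> apply_moves([
  [0.007,0,0,0,0,0,0],
  [0.007,0,0,0,0,0,0],
  [0.007,0,0,0,0,0,0],
])

```text
clock: 6.62
eef_pos: [505.8, 277.1, 151.9]
tool_rot: [2.285, 2.153, 0.004]
contact_force: [0.2, -1.0, 0.0]
opening: 42.7
grip_force: 0.0
```

```bash
python3 pn.py 150 71
python3 - <<'E'
from h import *
d=snap('wrist','w2')
def pf(d,P):
    c=(d['camera_from_world']@np.r_[P,1])[:3];p=np.array([c[0],-c[1],-c[2]]);t=np.arctan2(np.hypot(*p[:2]),p[2]);return np.array([d['cx'],d['cy']])+d['fx']*t*p[:2]/np.hypot(*p[:2])
print(pf(d,np.array([504.2,278.4,79])),pf(d,np.array([504.2,278.4,49])))
h=cv2.cvtColor(d['frame'],cv2.COLOR_RGB2HSV);m=cv2.inRange(h,(3,150,90),(18,255,255));m[300:]=0
n,l,st,ce=cv2.connectedComponentsWithStats(m);i=1+np.argmax(st[1:,4]);print(st[i],ce[i])
u,v=pf(d,np.array([504.2,278.4,79])).astype(int)
cv2.imwrite('pics/w2c.png',cv2.resize(d['frame'][v-60:v+60,u-70:u+70,::-1],None,fx=4,fy=4));print(u-70,v-60)
E
```

```text
[505.8428522  277.06354399 151.89458975] [ 0.23977691 -0.99025703  0.03539078] 42.66176905468858 0.0 6.625
[0.0021, -0.0029, 0.0032, 0.0004, -0.0001, -0.0004] dist 2.8 deg 0.2
[0.002, -0.0032, 0.1348, 0.0004, -0.0001, -0.0004] dist 80.9 deg 0.2
[283.37527912 231.47590454] [283.3344567 216.6791156]
[268 203  26  25 239] [281.59414226 211.35983264]
213 171
```

View pics/w2c.png

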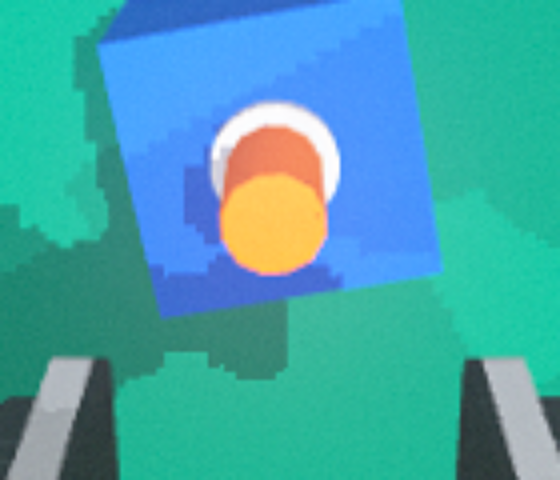

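Head top centre at wrist (281.4,226.7), collar round it, both fingers straddle it; predicted (283.4,231.5) — a ~3 mm wrist-camera bias in tool x as at the eye. Descend in two stages.

>>> apply_moves([
  [0.001,-0.004,0.03,0,0,0,0],
  [0.001,-0.004,0.06,0,0,0,0],
  [0.001,-0.004,0.08,0,0,0,0],
  [0.001,-0.004,0.08,0,0,0,0],
  [0.001,-0.004,0.08,0,0,0,0],
])

```text
clock: 7.3
eef_pos: [503.5, 279.0, 104.1]
tool_rot: [2.284, 2.155, 0.005]
contact_force: [-0.7, -0.3, 0.1]
opening: 42.6
grip_force: 0.0
```

```bash
sed -i 's/px,py=504.2,278.4/px,py=503.3,278.7/' pn.py; python3 pn.py 71
```

```text
[503.48449115 278.96188282 104.1399108 ] [-0.65582829 -0.33026642  0.09341032] 42.63970694801288 0.0 7.3
[-0.0005, -0.0005, 0.0552, 0.0005, -0.0002, -0.0002] dist 33.1 deg 0.2
```

>>> apply_moves([
  [0,0,0.025,0,0,0,0],
  [0,0,0.045,0,0,0,0],
  [0,0,0.055,0.0005,0,0,0],
  [0,0,0.055,0.0005,0,0,0],
  [0,0,0.055,0.0005,0,0,0],
])

```text
clock: 7.92
eef_pos: [503.5, 279.0, 71.1]
tool_rot: [-2.284, -2.156, -0.001]
contact_force: [0.2, -0.1, -0.4]
opening: 42.6
grip_force: 0.0
```

>>> apply_moves([
  [0,0,0,0,0,0,1],
  [0,0,0,0,0,0,1],
  [0,0,0,0,0,0,1],
  [0,0,0,0,0,0,1],
  [0,0,0,0,0,0,1],
], squeeze=40)

```text
clock: 8.55
eef_pos: [503.6, 279.0, 71.3]
tool_rot: [-2.284, -2.156, -0.002]
contact_force: [-0.9, -0.0, 5.0]
opening: 16.4
grip_force: 39.2
```

```bash
python3 pn.py 71
```

```text
[503.59058627 279.04042397  71.30384974] [-0.88807702 -0.02231591  4.97386298] 16.366755621795384 39.2492938041687 8.55
[-0.0006, -0.0005, 0.0005, 0.0, -0.0002, -0.0002] dist 0.5 deg 0.1
```

>>> apply_moves([
  [0,0,-0.02,0,0,0,1],
  [0,0,-0.08,0,0,0,1],
  [0,0,-0.16,0,0,0,1],
  [0,0,-0.22,0,0,0,1],
  [0,0,-0.22,0,0,0,1],
], squeeze=60)

```text
clock: 9.18
eef_pos: [504.4, 279.2, 206.8]
tool_rot: [2.284, 2.156, 0.009]
contact_force: [0.6, 0.1, -0.9]
opening: 16.2
grip_force: 59.5
```

```bash
cat > ins.py <<'E'
from fit import *;from go import *
import sys
x,f=fixed()
D=R.from_euler('ZY',[x[2],-np.radians(25.8)]).as_matrix()
def show():
    s=r.get_state();l=D.T@(s['eef_pos']-[x[0],x[1],75])
    print('deck',l.round(2),'F',(D.T@s['contact_force']).round(1),s['opening'],s['grip_force'],s['clock'])
if __name__=='__main__':
    show();X,Y=map(float,sys.argv[1:3])
    for h in sys.argv[3:]: row(*goal((X,Y,float(h)),0,x))
E
python3 ins.py -0.9 -75 158
```

```text
deck [-42.06 250.09 166.68] F [ 0.1  0.1 -1. ] 16.22247312374572 59.53921616077423 9.175
[-0.5417, 0.0688, -0.0186, -0.0709, -0.0006, -0.0003] dist 327.8 deg 25.5
```

>>> apply_moves([
  [-0.1,0.0127,-0.0034,-0.0143,0,0,1],
  [-0.2,0.0254,-0.007,-0.028,0,0,1],
  [-0.3,0.038,-0.01,-0.043,0,0,1],
  [-0.4,0.051,-0.014,-0.057,0,0,1],
  [-0.48,0.061,-0.0165,-0.0709,0,0,1],
])

```text
clock: 9.8
eef_pos: [522.4, -12.9, 211.2]
tool_rot: [2.027, 1.911, 0.433]
contact_force: [1.1, 0.2, -1.0]
opening: 16.0
grip_force: 59.6
```

```bash
python3 ins.py -0.9 -75 158 135
```

```text
deck [ -9.02 -40.56 155.61] F [ 0.5  0.3 -1.4] 15.983594738528055 59.5568311214447 9.8
[-0.0574, 0.0136, -0.004, -0.0008, 0.0001, -0.0003] dist 35.5 deg 0.3
[-0.0573, 0.0138, 0.0343, -0.0008, 0.0001, -0.0003] dist 40.9 deg 0.3
```

>>> apply_moves([
  [-0.03,0.007,0,0,0,0,1],
  [-0.0574,0.0138,0.02,-0.0008,0,0,1],
  [-0.0574,0.0138,0.06,-0.0008,0,0,1],
  [-0.0574,0.0138,0.06,-0.0008,0,0,1],
  [-0.0574,0.0138,0.06,-0.0008,0,0,1],
])

```text
clock: 10.42
eef_pos: [543.8, -46.3, 183.4]
tool_rot: [2.024, 1.91, 0.437]
contact_force: [0.3, -0.0, -0.7]
opening: 16.2
grip_force: 59.6
```

```bash
python3 ins.py -0.9 -75 115
python3 - <<'E'
from ins import *
d=snap('wrist','w3');S=snap('side','s3')
def pf(d,P):
    c=(d['camera_from_world']@np.r_[P,1])[:3];p=np.array([c[0],-c[1],-c[2]]);t=np.arctan2(np.hypot(*p[:2]),p[2]);return np.array([d['cx'],d['cy']])+d['fx']*t*p[:2]/np.hypot(*p[:2])
s=r.get_state();tip=s['eef_pos']+R.from_rotvec(s['tool_rot']).as_matrix()[:,2]*64.3
eye=goal(loc('eye',0),0,x)[0]
print('tip',pf(d,tip),proj(S,tip),'eye',pf(d,eye),proj(S,eye))
u,v=pf(d,eye).astype(int);a=cv2.resize(d['frame'][v-50:v+50,u-50:u+50,::-1],(400,400),interpolation=cv2.INTER_CUBIC);print(u-50,v-50)
u,v=proj(S,eye).astype(int);b=cv2.resize(S['frame'][v-50:v+15,u-32:u+33,::-1],(400,400),interpolation=cv2.INTER_CUBIC);print(u-32,v-50,400/65)
cv2.imwrite('pics/ins1.png',np.hstack([a,b]))
E
```

```text
deck [-1.0000e-01 -7.2710e+01  1.2043e+02] F [-0.   0.  -0.8] 16.181012592782444 59.55075144767761 10.425
[-0.0038, -0.0013, 0.009, -0.0002, -0.0001, -0.0002] dist 5.9 deg 0.1
tip [287.5561359  238.43134493] [306.03249279 195.51780541] eye [286.24697256 224.04260845] [310.5332533  204.89119931]
236 174
278 154 6.153846153846154
```

View pics/ins1.png

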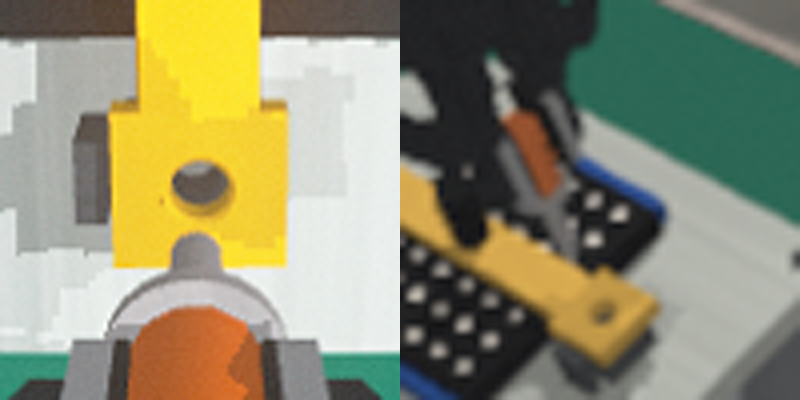

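Left (wrist): tip at about (285,234), eye at (286.7,220.7); right (side): tip (306,196), eye (311.3,205). Relative to the pin, the eye is about +1.5 mm in deck x and -0.8 mm in y of the fit. Move the tip to just above the eye and compare again.

```bash
python3 ins.py 0.8 -75.6 96
```

```text
deck [  0.61 -72.71 121.05] F [-0.4 -0.3 -0.1] 16.408952631481153 59.55141842365265 10.525
[-0.0048, 0.0003, 0.0418, 0.0001, -0.0, -0.0002] dist 25.2 deg 0.1
```

>>> apply_moves([
  [-0.0048,0.001,0.01,0,0,0,1],
  [-0.0048,0.001,0.025,0,0,0,1],
  [-0.0048,0.001,0.0418,0,0,0,1],
  [-0.0048,0.001,0.0418,0,0,0,1],
  [-0.0048,0.001,0.0418,0,0,0,1],
])

```text
clock: 11.15
eef_pos: [555.5, -50.1, 161.0]
tool_rot: [2.024, 1.909, 0.438]
contact_force: [0.7, 0.9, -0.5]
opening: 16.0
grip_force: 59.6
```

```bash
python3 ins.py 0.8 -75.6 96
python3 - <<'E'
from ins import *
d=snap('wrist','w4');S=snap('side','s4')
def pf(d,P):
    c=(d['camera_from_world']@np.r_[P,1])[:3];p=np.array([c[0],-c[1],-c[2]]);t=np.arctan2(np.hypot(*p[:2]),p[2]);return np.array([d['cx'],d['cy']])+d['fx']*t*p[:2]/np.hypot(*p[:2])
s=r.get_state();M=R.from_rotvec(s['tool_rot']).as_matrix();tip=s['eef_pos']+M[:,2]*64.3
eye=goal(loc('eye',0),0,x)[0]
print('tip',pf(d,tip),proj(S,tip),'head',pf(d,tip-M[:,2]*72),'eye',pf(d,eye),proj(S,eye))
u,v=pf(d,eye).astype(int);a=cv2.resize(d['frame'][v-40:v+40,u-40:u+40,::-1],(480,480),interpolation=cv2.INTER_CUBIC);print(u-40,v-40)
u,v=proj(S,eye).astype(int);b=cv2.resize(S['frame'][v-30:v+18,u-16:u+16,::-1],(320,480),interpolation=cv2.INTER_CUBIC);print(u-16,v-30)
cv2.imwrite('pics/ins2.png',np.hstack([a,b]))
E
```

```text
deck [  0.81 -75.78  95.15] F [ 0.4  1.  -0.7] 15.977348153186789 59.55723166465759 11.15
[0.0003, -0.0, -0.0014, -0.0001, -0.0, -0.0002] dist 0.9 deg 0.1
tip [286.74953417 238.31460268] [310.20892972 202.82134481] head [287.91644895 302.08435999] eye [285.01686631 232.90879064] [310.5332533  204.89119931]
245 192
294 174
```

View pics/ins2.png

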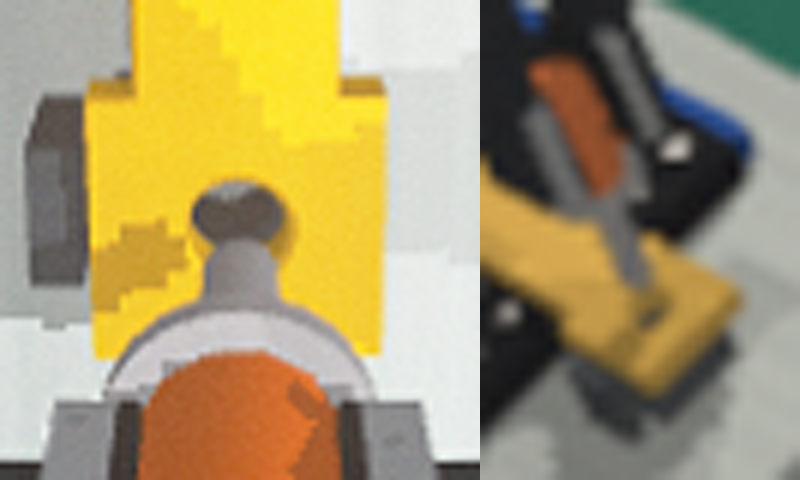

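Left: pin shaft axis at u=240, eye centre about (244,222) in the crop — aligned in x. Right: tip (160,285), eye (172,307) — needs about 1 mm more along deck -y. Shift and start down gently.

>>> apply_moves([
  [-0.0015,0,0,0,0,0,1],
  [-0.0015,0,0.006,0,0,0,1],
  [-0.0015,0,0.012,0,0,0,1],
  [-0.0015,0,0.018,0,0,0,1],
  [-0.0015,0,0.018,0,0,0,1],
])

```text
clock: 11.88
eef_pos: [559.9, -51.2, 150.8]
tool_rot: [2.024, 1.91, 0.437]
contact_force: [-0.0, -0.0, -0.4]
opening: 15.8
grip_force: 59.6
```

```bash
python3 ins.py 0.8 -76.7 84
```

```text
deck [  0.43 -76.66  83.97] F [-0.2 -0.  -0.3] 15.76554841726137 59.55748200416565 11.875
[-0.0001, 0.0006, -0.0001, -0.0002, -0.0001, -0.0002] dist 0.4 deg 0.1
```

>>> apply_moves([
  [0,0.0004,0.004,0,0,0,1],
  [0,0.0004,0.008,0,0,0,1],
  [0,0.0004,0.012,0,0,0,1],
  [0,0.0004,0.016,0,0,0,1],
  [0,0.0004,0.016,0,0,0,1],
])

```text
clock: 12.5
eef_pos: [564.2, -51.3, 142.1]
tool_rot: [2.025, 1.91, 0.437]
contact_force: [-0.2, 1.2, -1.8]
opening: 16.3
grip_force: 59.6
```

```bash
python3 ins.py 0.8 -76.7 74
```

```text
deck [  0.48 -76.54  74.35] F [-1.   1.2 -1.5] 16.286282631030296 59.647974371910095 12.5
[-0.0003, 0.0005, 0.0006, -0.0003, -0.0001, -0.0002] dist 0.5 deg 0.1
```

>>> apply_moves([
  [0,0,0.005,0,0,0,1],
  [0,0,0.01,0,0,0,1],
  [0,0,0.015,0,0,0,1],
  [0,0,0.02,0,0,0,1],
  [0,0,0.025,0,0,0,1],
])

```text
clock: 13.12
eef_pos: [570.7, -51.7, 128.7]
tool_rot: [2.024, 1.91, 0.437]
contact_force: [-4.5, 2.4, 0.1]
opening: 15.6
grip_force: 59.9
```

```bash
python3 ins.py 0.8 -76.7 50.3
```

```text
deck [  0.53 -76.52  59.43] F [-4.2  2.1  2.1] 15.64796129390807 59.870699644088745 13.125
[-0.0003, 0.0005, 0.0152, -0.0003, -0.0001, -0.0002] dist 9.1 deg 0.1
```

>>> apply_moves([
  [0.0005,-0.0008,0.003,0,0,0,1],
  [0.0005,-0.0008,0.007,0,0,0,1],
  [0.0005,-0.0008,0.011,0,0,0,1],
  [0.0005,-0.0008,0.0145,0,0,0,1],
  [0.0005,-0.0008,0.0155,0,0,0,1],
])

```text
clock: 13.75
eef_pos: [574.5, -51.7, 120.7]
tool_rot: [2.024, 1.91, 0.437]
contact_force: [-9.3, 2.3, 4.8]
opening: 16.2
grip_force: 60.4
```

```bash
python3 ins.py 0.3 -76.5 50.3
```

```text
deck [  0.44 -76.35  50.55] F [-6.4  1.8  8.4] 16.15318736972878 60.37570059299469 13.75
[-0.0003, -0.0002, 0.0004, -0.0002, -0.0001, -0.0002] dist 0.3 deg 0.1
```

>>> apply_moves([
  [0,-0.0008,0.0015,0,0,0,1],
  [0,-0.0008,0.003,0,0,0,1],
  [0,-0.0008,0.004,0,0,0,1],
  [0,-0.0008,0.004,0,0,0,1],
])

```text
clock: 14.25
eef_pos: [575.0, -51.8, 120.5]
tool_rot: [2.023, 1.91, 0.438]
contact_force: [-23.7, 4.3, 18.4]
opening: 15.7
grip_force: 62.6
```

```bash
python3 ins.py 0.3 -76.5 50.3
```

```text
deck [  0.79 -76.37  50.12] F [-13.5   3.   27. ] 15.703973100830844 62.63150990009308 14.25
[-0.0002, -0.0008, -0.0003, -0.0001, -0.0, -0.0001] dist 0.5 deg 0.1
```

Seated: 27 N axial at the expected home height. Release and back out.

>>> apply_moves([
  [0,0,-0.002,0,0,0,1],
  [0,0,-0.002,0,0,0,0.1],
  [0,0,-0.002,0,0,0,0.1],
  [0,0,-0.002,0,0,0,0.1],
  [0,0,-0.002,0,0,0,0.1],
])

```text
clock: 14.88
eef_pos: [574.8, -51.9, 119.4]
tool_rot: [2.023, 1.909, 0.438]
contact_force: [0.2, -0.4, -0.5]
opening: 38.4
grip_force: 0.0
```

>>> apply_moves([
  [0,0,-0.03,0,0,0,0.1],
  [0,0,-0.08,0,0,0,0.1],
  [0,0,-0.15,0,0,0,0.1],
  [0,0,-0.15,0,0,0,0.1],
  [0,0,-0.15,0,0,0,0.1],
])

```text
clock: 15.5
eef_pos: [535.5, -49.6, 199.8]
tool_rot: [2.024, 1.909, 0.437]
contact_force: [-0.0, 0.3, 0.9]
opening: 38.3
grip_force: 0.0
```

Run:
```python
from ins import *
show()
d=snap('wrist','w5');S=snap('side','s5')
a=cv2.resize(d['frame'][100:320,180:400,::-1],(440,440));b=cv2.resize(S['frame'][150:260,240:330,::-1],(360,440),interpolation=cv2.INTER_CUBIC)
cv2.imwrite('pics/fin.png',np.hstack([a,b]))
home=(0.3,-76.3); n=D[:,2];o=goal((*home,-14),0,x)[0]
print('side head top pred',(proj(S,o+n*72)-[240,150])*4+[440,0],'collar',(proj(S,o+n*40)-[240,150])*4+[440,0])
```

```text
deck [ -0.29 -76.42 138.81] F [0.4 0.3 0.9] 38.266553337807316 0.0 15.5
side head top pred [707.26666647 183.55944433] collar [723.00125689 218.00894598]
```

View pics/fin.png

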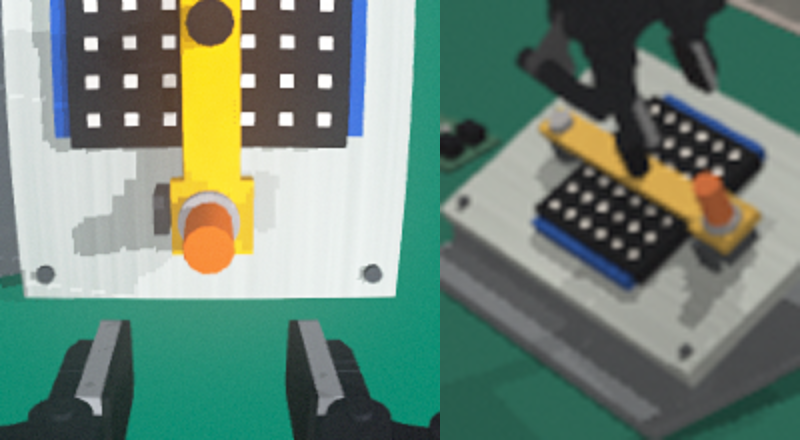

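Pin stands square on the bar: collar on the eye at (208,215) in the wrist crop, and side head top (707,182) against the predicted (707,184). The bar is closed and the gripper is clear.

```bash
python3 -c "
from plant import order;print(order.job_done())"
```

```text
the job is handed in; nothing more can be done
None
```

The bar is closed on its stop and the pin is home in the lock hole, released with the gripper clear; I handed the job in at about 15.5 s, and the hand-in returned no verdict.

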